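# Roll a tin to the green code camera

### The job

A tin of quail eggs lies on its side across the black rubber checking lane. Put your fingertips on top of the tin and roll it along the lane, away from the red camera, until it lies still, centred on the green line with its lid squarely in front of the green camera; push only on its top, never against its side, and do not pick it up. Several short strokes are fine; leave the other things on the table alone and take your hand away at the end.

Things in the scene. Friction and masses are not known exactly. Their poses are not given: they have to be found in the camera images.
- tin: The tin to roll, lying across the lane: 66 mm diameter, 110 mm long, 0.3 to 0.6 kg, silver ends, cream band, one green stripe along it. Origin: its centre, 33 mm above the lane (37 above the table; its top is at 70). x is the tin's axis, towards the lid and cameras; y and z turn as it rolls (z up at first). Rolls without slipping; let go, it slows by about 0.4 m/s2 and stops.
- lane: Fixed black rubber mat, 150 mm (x) by 420 mm (y), 4 mm thick, flat on the table. The origin is the centre of its underside, at table height; y runs along the lane (the direction of rolling, either way), x across it towards the two cameras, z up.
- green_mark (a point): Middle of the green line (10 mm wide) painted across the lane, on its surface, 4 mm above the table, on its long centre line; axes as the lane's. The tin's centre must end straight above it. The line leads to the green camera: a fixed beige box with green cap, 60 (x) by 74 (y) mm, 74 high, its window 90 mm from this point in +x, 35 mm from the tin's lid.
- red_mark (a point): The same for the red line and the camera with the red cap, towards the other end of the lane: not the one wanted. The green line may be at either end.
- tin_a: Another tin of the same size, standing upright (110 mm tall); origin at the centre of its underside. Leave alone.
- tin_b: Another standing tin, like tin_a. Leave alone.
- bowl: Yellow bowl of quail eggs, 150 mm across, about 100 mm tall with the eggs; origin at the centre of its underside. Leave alone.
- carton: Closed grey pulp egg carton, 110 by 170 mm, 64 mm tall; origin at the centre of its underside. Leave alone.
- brush: Hand brush lying on the table to the left, about 200 mm long; origin on its underside. Leave alone.
- candler: Black round egg-candling lamp, 72 mm across, 87 mm tall; origin at the centre of its underside. Leave alone.
- tally: Grey tally counter, 50 by 60 mm, 43 mm tall; origin at the centre of its underside. Leave alone.
Mind the look-alikes: they are no part of the job. What is shaped like the tin but blue, orange or turquoise is not meant.

How it is judged:
By the outcome, as a careful person would: the job done as asked, in the order asked, and still so for the second after the job is handed in, with the robot touching nothing.
It also fails if it takes over 58 s, if anything falls off the work surface, if the arm or the gripper's body presses on something with over 40 N, if the wrist force passes 120 N, or if a joint passes its speed limit or range.

### The arm

A 6-joint arm with a two-finger parallel gripper is mounted at the origin on the work surface. World frame = base frame: x ahead of the robot, y to its left, z up, the work surface at z = 0. Lengths are in m, angles in rad, forces in N, time in s.
With the tool pointing down it reaches from about 0.375 to 0.9 m from the base axis. Payload 3.1 kg.
Tool frame: the origin (TCP) lies at the very end of the fingers, on their centre line; the grasp point (between the pads) lies 19 mm behind it (hold_point_z is the distance from the TCP to the grasp point, in m); x points along the fingers, y is the direction in which the jaws open and shut, and the axes are right-handed (so a half turn about x gives the same grasp; the last joint's range is limited). The gripper opens to 87 mm and grips with 3 to 60 N. Pads are 19 mm wide; open, the fingers measure 117 mm over their backs; the gripper's body (75 mm by 190 mm) begins 51 mm behind the grasp point.
Start: joints at [-1.52, 0.527, 1.433, -0, 1.181, -0.178], TCP at [0.142, -0.609, 0.223] pointing down, gripper open.
Joint ranges: [-3.08, 3.08], [-0.75, 2.2], [0.22, 2.44], [-1.43, 4.57], [0, 2.65], [-2.85, 2.85]. Speed limits (rad/s): [2.79, 2.79, 3.14, 3.14, 3.14, 3.14].

### API

Orientations are given as a unit quaternion [x, y, z, w].
In Python, from rig import * gives the robot as it stands.
- The arm moves only by the tool send_rows, never from a script. Its argument "steps" is a list that holds one entry, the list of rows, each a list of 6 numbers: the shift along the tool's x, y, z in cm, then the turn, a rotation vector about the tool's x, y, z in units of 6 degrees (1.0 is 6 degrees). In form: [[[x, y, z, wx, wy, wz], ...]]. A call has 1 to 8 rows; each row shifts and turns the pose as measured when the row begins, along the tool's axes as they then stand; what a row does not reach is not made up. A row lasts 1/12 s, in which the tool goes at most 41.7 mm and 7.16 degrees, less where a joint would pass 70% of its speed; a pose out of reach is approached as far as the arm can. A call is refused whole if a number of a shift passes 4.17 or a number of a turn 1, either way. A call with a gripper value outside its range is refused whole. "gripper" is the closure, from 0 (fully open) to 1 (shut), set as the call begins (left out, the last holds). The fingers move at their own pace and stop on an object; "force" is the grip in N (left out, the last holds). Time passes only in rows, so rows that do not move let the fingers close. It gives the time, the measured TCP pose, the force and the opening at its end, in the units of the state.
- get_obs(): the state, without advancing time (a new reading comes with each control period).
- camera(name): name is "side" or "top"; returns (picture, depth): 420x560x3 uint8, red, green, blue; 420x560 float32, m along the optical axis (not along the pixel's ray), 0 where there is no reading.
- camera_params(name): a dict with "intrinsics" (3x3 intrinsics, pixels), "D" ([k1, k2, p1, p2, k3] as OpenCV has them; the pictures are not rectified), "position" and "attitude" of the camera in the world. Camera axes: x right, y down, z forward; pixel columns grow to the right and rows downward; lengths in m; the calibration is good to about 2 mm. A picture is of the moment at which its call begins. camera_params takes no time and is no camera call.
- hand_in(): hands the job in, once; it reports no verdict.
The state is a dict: "time": time; "q": joint angles; "joint_velocities": joint speeds; "joint_torque": joint torques, N m; "position": TCP position; "tool_rot": TCP orientation; "ft_force": force on the tool from outside, world axes, zero at the start; "moment": the same for the moment, N m; "grip_width": finger opening in m.
Only numpy, scipy, OpenCV 4.12 (cv2) and the standard library are available. Lean on these libraries where they do the work, as an engineer would, in place of code of your own. Each camera call takes 0.05 s, during which the arm holds its last target.

## Working session

There is one attempt and no reset: what is moved stays moved. The work goes in short steps, Python scripts to look and compute and a tool call to move; the robot and the scene stay as the last step left them, time stands still between calls to the robot, and variables do not carry over. Pictures are saved under pics/ and viewed, and the job is handed in when it is done.

Besides the shell and the picture viewer there is one more tool, called after "Emit:" as name([rows], argument=value, ...), one row to a line, values as JSON. send_rows: Moves the arm, as the interface text tells. Its arguments: {"type":"object","properties":{"steps":{"type":"array"},"gripper":{"type":"number"},"force":{"type":"number"}},"required":["steps"]}

```bash
mkdir -p pics; cat > h.py <<'E'
from rig import *
import numpy as np, cv2
from scipy.spatial.transform import Rotation as R
def P(name):
    p=camera_params(name); return np.array(p["intrinsics"]),np.array(p["D"],float),np.array(p["position"]),p["attitude"]
def rot(a):
    a=np.array(a,float)
    return a if a.shape==(3,3) else R.from_quat(a).as_matrix()
def ray(name,u,v):
    K,D,t,a=P(name)
    n=cv2.undistortPoints(np.array([[[u,v]]],float),K,D)[0,0]
    return t,rot(a)@np.array([n[0],n[1],1])
def at_z(name,u,v,z):
    t,d=ray(name,u,v); return t+d*(z-t[2])/d[2]
def at_d(name,u,v,dep):
    t,d=ray(name,u,v); return t+d*dep
def proj(name,X):
    K,D,t,a=P(name); Rm=rot(a)
    r,_=cv2.Rodrigues(Rm.T); return cv2.projectPoints(np.array(X,float).reshape(-1,1,3),r,-Rm.T@t,K,D)[0][:,0]
def save(name,fn):
    im,d=camera(name); cv2.imwrite('pics/'+fn+'.png',im[:,:,::-1]); np.save('pics/'+fn+'.npy',d); return im,d
E
python3 - <<'E'
from h import *
for n in("side","top"):
    save(n,n+"0"); print(camera_params(n))
print(get_obs())
E
```

```text
{'intrinsics': array([[462.65723443,   0.        , 281.23250817],
       [  0.        , 462.65723443, 210.27762649],
       [  0.        ,   0.        ,   1.        ]]), 'D': array([-0.09248257,  0.        ,  0.        ,  0.        ,  0.        ]), 'position': array([0.08332951, 0.85991684, 0.69640788]), 'attitude': array([-0.21280709,  0.85441561, -0.4605146 ,  0.11230944])}
{'intrinsics': array([[476.22496417,   0.        , 278.74990209],
       [  0.        , 476.22496417, 209.80869502],
       [  0.        ,   0.        ,   1.        ]]), 'D': array([0.02747257, 0.        , 0.        , 0.        , 0.        ]), 'position': array([0.46276223, 0.00536898, 1.51275585]), 'attitude': array([ 0.70746374, -0.70630022,  0.01717805, -0.0184384 ])}
{'time': 0.1, 'q': array([-1.52048723e+00,  5.28364008e-01,  1.43380060e+00, -3.33084733e-05,
        1.18141295e+00, -1.78504522e-01]), 'joint_velocities': array([-0.00084808, -0.00251143, -0.00124438,  0.00061806,  0.00077168,
        0.00089961]), 'joint_torque': array([-1.48937743e-04, -4.40984166e+01, -1.77150893e+01,  6.34233607e-02,
        5.33884973e-02, -5.77131959e-05]), 'position': array([ 0.14174581, -0.60801701,  0.22166674]), 'tool_rot': array([ 0.70251742,  0.08142691, -0.70244925,  0.08002486]), 'ft_force': array([ 1.23336178,  0.04139746, -0.05982063]), 'moment': array([ 0.00058244, -0.00132856,  0.02091383]), 'grip_width': 0.08695285337446118}
```

View pics/top0.png

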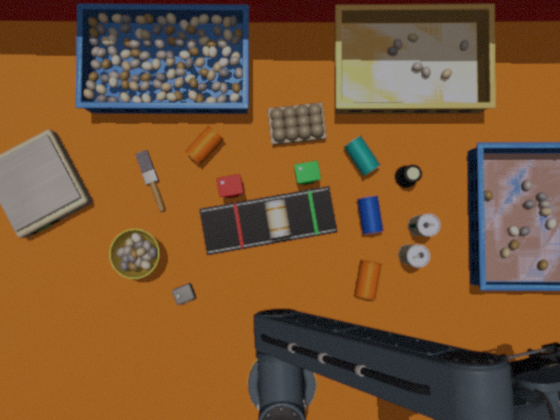

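View pics/side0.png

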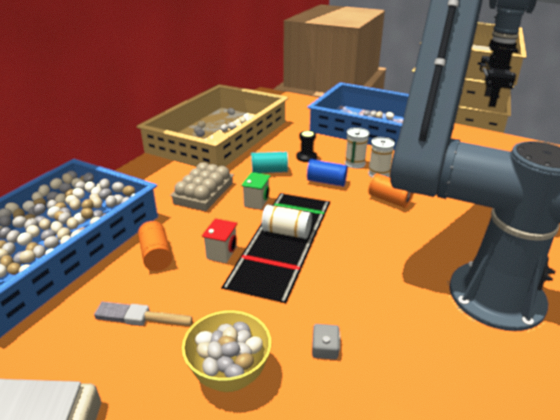

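The top view shows the tin at about (278,218), the green line at about (314,212) and the red line at about (238,227). Next I'll enlarge the lane.

```bash
python3 - <<'E'
import cv2
im=cv2.imread('pics/top0.png')
cv2.imwrite('pics/topz.png',cv2.resize(im[155:265,195:345],None,fx=5.3,fy=5.3,interpolation=cv2.INTER_CUBIC))
im=cv2.imread('pics/side0.png')
cv2.imwrite('pics/sidez.png',cv2.resize(im[165:305,190:350],None,fx=4.2,fy=4.2,interpolation=cv2.INTER_CUBIC))
E
```

```text
(no output)
```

View pics/topz.png

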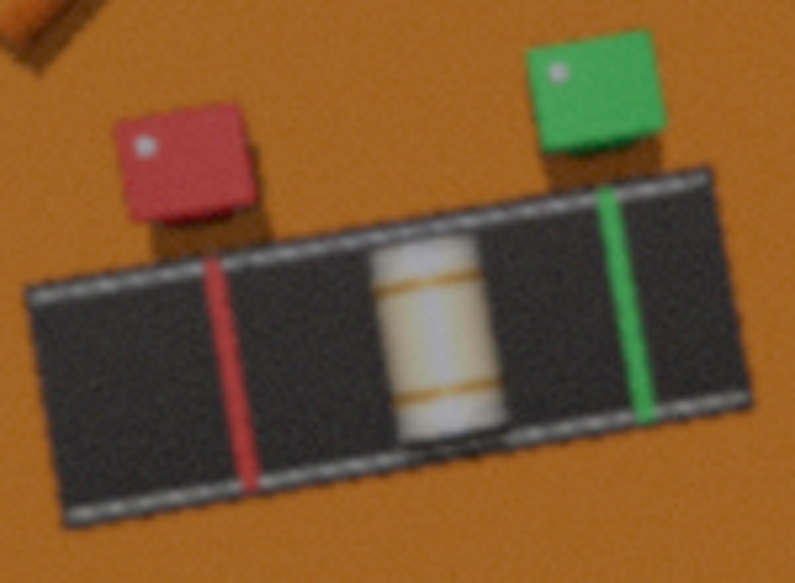

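View pics/sidez.png

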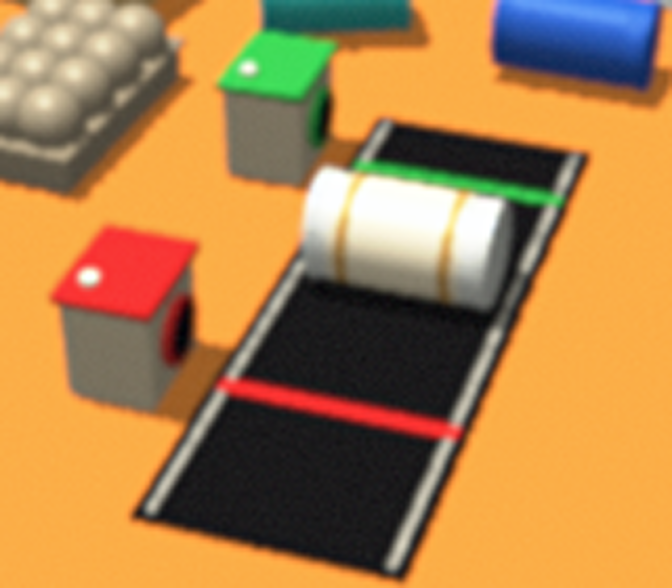

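```bash
python3 - <<'E'
from h import *
def T(x,y,z): return at_z("top",(x+.5)/5.3-.5+195,(y+.5)/5.3-.5+155,z)
c=[T(*p,.004) for p in((27,288),(710,170),(751,407),(66,525))]
print(np.round(c,4)); print([np.linalg.norm(c[i]-c[(i+1)%4])for i in range(4)],"centre",np.mean(c,0))
g=[T(605,188,.004),T(647,422,.004)];r=[T(211,260,.004),T(251,488,.004)]
G=np.mean(g,0);Rr=np.mean(r,0)
print("G",g,G,"R",Rr)
C=np.mean(c,0); ax=(c[0]+c[3]-c[1]-c[2])/2; ax/=np.linalg.norm(ax)
print("ydir",ax,"yaw",np.degrees(np.arctan2(-ax[0],ax[1])))
yaw=np.arctan2(-ax[0],ax[1]);M=R.from_euler('z',yaw).as_matrix()
print("G lane",M.T@(G-C),"R lane",M.T@(Rr-C))
# tin from depth points
d=np.load('pics/top0.npy')
pts=[]
for v in range(195,242):
  for u in range(262,295):
    if d[v,u]>0:
      p=at_d("top",u,v,d[v,u])
      if p[2]>.045: pts.append(p)
pts=np.array(pts);print(len(pts),pts.max(0),pts.min(0))
L=(pts-C)@M;print("tin lane min/max",L.min(0),L.max(0),L.mean(0)); top=L[L[:,2]>.062]; print("top",len(top),top.mean(0),top.min(0),top.max(0))
xy=L[:,:2]-L[:,:2].mean(0);w,V=np.linalg.eigh(xy.T@xy);print(V[:,1])
for z in(.05,.06,.07): print("tin centre pix",M.T@(np.mean([T(*p,z) for p in((372,248),(475,233),(507,425),(400,442))],0)-C))
# side
d=np.load('pics/side0.npy');pts=[]
for v in range(195,245):
  for u in range(255,320):
    if d[v,u]>0:
      p=at_d("side",u,v,d[v,u])
      if .012<p[2]<.09: pts.append(p)
pts=np.array(pts);L=(pts-C)@M;L=L[(abs(L[:,0])<.1)];print("side",len(L),L.min(0),L.max(0))
from scipy.optimize import least_squares
f=lambda q:np.hypot(L[:,1]-q[0]-q[2]*L[:,0],L[:,2]-q[1])-.033
s=least_squares(f,[0,.037-.004,0],loss='soft_l1',f_scale=.002);print(s.x,np.abs(s.fun).mean())
E
```

```text
[[ 0.5412  0.2588  0.004 ]
 [ 0.6127 -0.15    0.004 ]
 [ 0.4708 -0.174   0.004 ]
 [ 0.3999  0.2342  0.004 ]]
[np.float64(0.41508734141942555), np.float64(0.14393600934177203), np.float64(0.41425332869235276), np.float64(0.14340367823140932)] centre [0.50615994 0.04223768 0.004     ]
G [array([ 0.60180156, -0.08709536,  0.004     ]), array([ 0.46172314, -0.11194023,  0.004     ])] [ 0.53176235 -0.09951779  0.004     ] R [0.49010573 0.13654123 0.004     ]
ydir [-0.17165269  0.98515753  0.        ] yaw 9.883923736110164
G lane [ 0.0008897 -0.1440462  0.       ] R lane [0.00037153 0.0956596  0.        ]
728 [0.57018838 0.0534655  0.07776439] [ 0.45295146 -0.02358349  0.04510125]
tin lane min/max [-0.05477433 -0.06099881  0.04110125] [0.05535982 0.00245725 0.07376439] [ 0.0003357  -0.02912218  0.05885723]
top 289 [-0.00032257 -0.02922866  0.0652177 ] [-0.05434439 -0.05010265  0.06208748] [ 0.05489481 -0.00672134  0.07376439]
[-0.99999879  0.00155334]
tin centre pix [-0.00049585 -0.03022982  0.046     ]
tin centre pix [-0.00082801 -0.03022054  0.056     ]
tin centre pix [-0.00116016 -0.03021126  0.066     ]Traceback (most recent call last):
  File "<stdin>", line 29, in <module>
  File "h.py", line 16, in at_d
    t,d=ray(name,u,v); return t+d*dep
        ~~~^^^^^^^^^^
  File "h.py", line 10, in ray
    K,D,t,a=P(name)
            ~^^^^^^
  File "h.py", line 5, in P
    p=camera_params(name); return np.array(p["intrinsics"]),np.array(p["D"],float),np.array(p["position"]),p["attitude"]
ValueError: time passes only in moves, steps and waits
```

```bash
cat >> h.py <<'E'
_c={}
_P=P
def P(name):
    if name not in _c: _c[name]=_P(name)
    return _c[name]
C=np.array([0.5062,0.0422,0.]);YAW=np.radians(9.9);M=R.from_euler('z',YAW).as_matrix()
def lane(p): return M.T@(np.asarray(p)-C)
# desired tool: x down, y along +-lane x
def want(s):
    x=np.array([0,0,-1.]);y=s*M[:,0];return np.column_stack([x,y,np.cross(x,y)])
def plan(lx,ly,z,s=1):
    o=get_obs();Rt=R.from_quat(o["tool_rot"]).as_matrix();dp=C+M@np.array([lx,ly,0]);dp[2]=z
    dp=dp-o["position"]
    return Rt.T@dp*100, R.from_matrix(Rt.T@want(s)).as_rotvec()/np.radians(6)
E
cat > st.py <<'E'
from h import *
import sys
o=get_obs()
print("t",o["time"],"pos",o["position"].round(4),"lane",lane(o["position"]).round(4),"F",o["ft_force"].round(2),"w",o["grip_width"])
Rt=R.from_quat(o["tool_rot"]).as_matrix();print("tool axes",Rt.T.round(3).tolist(), "q",o["q"].round(2))
if len(sys.argv)>3:
    for s in(1,-1): print(s,*[a.round(3) for a in plan(*map(float,sys.argv[1:4]),s)])
E
python3 st.py 0 -0.022 0.12
python3 - <<'E'
from h import *
d=np.load('pics/side0.npy');pts=[]
for v in range(195,245):
  for u in range(255,320):
    if d[v,u]>0: pts.append(at_d("side",u,v,d[v,u]))
L=(np.array(pts)-C)@M;L=L[(L[:,2]>.012)&(L[:,2]<.09)&(abs(L[:,0])<.06)];print(len(L))
from scipy.optimize import least_squares
f=lambda q:np.hypot(L[:,1]-q[0]-q[2]*L[:,0],L[:,2]-q[1])-.033
s=least_squares(f,[0,.037,0],loss='soft_l1',f_scale=.002);print(s.x,np.abs(s.fun).mean(),L.min(0),L.max(0))
E
```

```text
t 0.1 pos [ 0.1417 -0.608   0.2217] lane [-0.4708 -0.5779  0.2217] F [ 1.23  0.04 -0.06] w 0.08695285337446118
tool axes [[-0.0, 0.002, -1.0], [0.227, -0.974, -0.002], [-0.974, -0.227, -0.0]] q [-1.52  0.53  1.43 -0.    1.18 -0.18]
1 [ 10.286 -52.843 -50.118] [-1.4465e+01 -1.7000e-02  1.3000e-02]
-1 [ 10.286 -52.843 -50.118] [1.5535e+01 1.3000e-02 1.7000e-02]
1228
[-0.0305512   0.03676718  0.00824651] 0.002227071942915597 [-0.0552843  -0.06451005  0.0125728 ] [0.05643312 0.00723251 0.0722667 ]
```

Emit:
send_rows([
  [[0,-2.9,-2.8,0,0,0],[0,-2.9,-2.8,0,0,0],[0,-2.9,-2.8,0,0,0],[0,-2.9,-2.8,0,0,0],[0,-2.9,-2.8,0,0,0],[0,-2.9,-2.8,0,0,0],[0,-2.9,-2.8,0,0,0],[0,-2.9,-2.8,0,0,0]],
], gripper=0.4)

```text
time: 0.77
position: [0.3073, -0.3303, 0.2168]
tool_rot: [-0.702, -0.075, 0.704, -0.076]
ft_force: [0.5, 0.2, 0.4]
grip_width: 0.0527
```

```bash
python3 st.py 0 -0.022 0.12
```

```text
t 0.7667 pos [ 0.3073 -0.3303  0.2168] lane [-0.26   -0.3328  0.2168] F [0.47 0.24 0.4 ] w 0.05272290066213599
tool axes [[-0.002, -0.001, -1.0], [0.212, -0.977, 0.001], [-0.977, -0.212, 0.002]] q [-1.07  0.3   1.86 -0.    0.98  0.29]
1 [  9.602 -29.993 -27.272] [-1.4608e+01  2.2000e-02  1.1000e-02]
-1 [  9.602 -29.993 -27.272] [ 1.5392e+01  1.1000e-02 -2.2000e-02]
```

Emit:
send_rows([
  [[0.5,-2.9,-2.6,-1,0,0],[0.5,-2.6,-2.9,-1,0,0],[0.5,-2.3,-3.2,-1,0,0],[0.5,-1.9,-3.4,-1,0,0],[0.5,-1.6,-3.6,-1,0,0],[0.5,-1.2,-3.7,-1,0,0],[0.5,-0.8,-3.8,-1,0,0],[0.5,-0.4,-3.8,-1,0,0]],
], gripper=0.4)

```text
time: 1.43
position: [0.4635, -0.0436, 0.1749]
tool_rot: [-0.605, -0.365, 0.606, -0.367]
ft_force: [1.0, -0.9, 0.3]
grip_width: 0.0525
```

```bash
python3 st.py 0 -0.022 0.12
```

```text
t 1.4333 pos [ 0.4635 -0.0436  0.1749] lane [-0.0568 -0.0772  0.1749] F [ 1.03 -0.95  0.29] w 0.05247275880253205
tool axes [[-0.0, -0.003, -1.0], [0.885, -0.465, 0.001], [-0.465, -0.885, 0.003]] q [-0.33  0.39  1.87 -0.    0.88  0.15]
1 [ 5.47   1.129 -7.85 ] [-6.266e+00  2.700e-02 -1.000e-03]
-1 [ 5.47   1.129 -7.85 ] [ 2.3734e+01 -1.0000e-03 -3.5000e-02]
```

Emit:
send_rows([
  [[0.6,0.2,-1.3,-1,0,0],[0.6,0.3,-1.3,-1,0,0],[0.6,0.5,-1.2,-1,0,0],[0.6,0.6,-1.2,-1,0,0],[0.6,0.7,-1.1,-1,0,0],[0.6,0.8,-1.0,-1,0,0],[0,0,0,-0.3,0,0],[0,0,0,0,0,0]],
])

```text
time: 2.1
position: [0.5115, 0.0344, 0.1338]
tool_rot: [0.439, 0.555, -0.441, 0.553]
ft_force: [0.1, 0.7, 0.5]
grip_width: 0.0517
```

```bash
python3 st.py 0 -0.022 0.12
```

```text
t 2.1 pos [0.5115 0.0344 0.1338] lane [ 0.0039 -0.0086  0.1338] F [0.07 0.67 0.47] w 0.051735810666825956
tool axes [[-0.005, -0.0, -1.0], [0.974, 0.227, -0.004], [0.227, -0.974, -0.001]] q [-0.15  0.51  1.79 -0.    0.84 -0.38]
1 [ 1.376 -0.457  1.315] [ 0.533 -0.008  0.043]
-1 [ 1.376 -0.457  1.315] [-2.9467e+01 -6.6000e-02 -1.3000e-02]
```

Emit:
send_rows([
  [[1.2,-0.4,1.3,0.6,0,0],[1.2,0,0.2,0,0,0],[1.2,0,0,0,0,0],[1.0,0,0,0,0,0],[0.3,0,0,0,0,0],[0,0,0,0,0,0]],
])

```text
time: 2.6
position: [0.5107, 0.0178, 0.083]
tool_rot: [0.458, 0.539, -0.46, 0.536]
ft_force: [0.5, -0.2, -0.5]
grip_width: 0.0525
```

```bash
python3 st.py 0 -0.022 0.070
python3 - <<'E'
from h import *
import cv2
im,d=save("side","s1"); cv2.imwrite('pics/s1z.png',cv2.resize(im[120:290,190:350,::-1],None,fx=3.5,fy=3.5,interpolation=cv2.INTER_CUBIC))
E
```

```text
t 2.6 pos [0.5107 0.0178 0.083 ] lane [ 0.0002 -0.0248  0.083 ] F [ 0.5  -0.16 -0.51] w 0.05254582248392401
tool axes [[-0.004, -0.0, -1.0], [0.988, 0.156, -0.004], [0.156, -0.988, -0.0]] q [-0.18  0.6   1.83 -0.    0.71 -0.34]
1 [ 1.302 -0.019 -0.28 ] [-0.158 -0.005  0.038]
-1 [ 1.302 -0.019 -0.28 ] [2.9842e+01 5.9000e-02 8.0000e-03]
```

View pics/s1z.png

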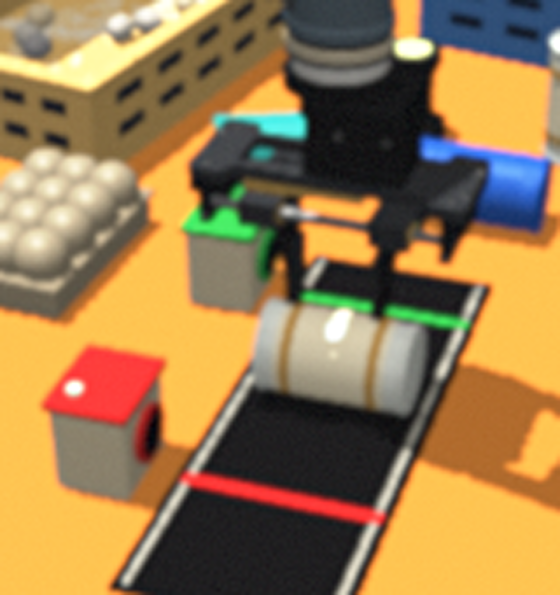

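The fingers sit evenly over the tin's top, just above it, clear of both cameras. I'll touch down gently.

Emit:
send_rows([
  [[0.5,0,-0.3,-0.15,0,0],[0.5,0,0,0,0,0],[0.2,0,0,0,0,0],[0.2,0,0,0,0,0]],
])

```text
time: 2.98
position: [0.5116, 0.0208, 0.0702]
tool_rot: [0.455, 0.541, -0.455, 0.542]
ft_force: [-0.4, -0.1, 8.2]
grip_width: 0.0525
```

```bash
python3 st.py 0 -0.022 0.070
```

```text
t 2.9833 pos [0.5116 0.0208 0.0702] lane [ 0.0016 -0.022   0.0702] F [-0.36 -0.08  8.17] w 0.05251357497783009
tool axes [[0.001, -0.001, -1.0], [0.985, 0.172, 0.0], [0.172, -0.985, 0.001]] q [-0.18  0.62  1.84 -0.    0.68 -0.35]
1 [ 0.021 -0.164  0.   ] [ 0.001  0.009 -0.004]
-1 [ 0.021 -0.164  0.   ] [-2.9999e+01  6.0000e-03  1.5000e-02]
```

Emit:
send_rows([
  [[0.1,0,0.3,0,0,0],[0.1,0,0.5,0,0,0],[0.1,0,0.5,0,0,0],[0.1,0,0.5,0,0,0]],
])

```text
time: 3.32
position: [0.5148, 0.0034, 0.0703]
tool_rot: [0.454, 0.541, -0.454, 0.543]
ft_force: [-2.4, -0.8, 7.4]
grip_width: 0.052
```

```bash
python3 st.py 0 -0.022 0.070
```

```text
t 3.3167 pos [0.5148 0.0034 0.0703] lane [ 0.0018 -0.0397  0.0703] F [-2.41 -0.85  7.42] w 0.0519920963968574
tool axes [[0.002, -0.002, -1.0], [0.985, 0.174, 0.002], [0.174, -0.985, 0.002]] q [-0.21  0.62  1.84 -0.    0.68 -0.38]
1 [ 0.022 -0.172 -1.772] [ 0.022  0.02  -0.015]
-1 [ 0.022 -0.172 -1.772] [-2.9978e+01  2.4000e-02  3.2000e-02]
```

Emit:
send_rows([
  [[0.1,0,0.5,0,0,0],[0.1,0,0.5,0,0,0],[0.1,0,0.5,0,0,0],[0.1,0,0.2,0,0,0],[0.1,0,0,0,0,0]],
])

```text
time: 3.73
position: [0.5182, -0.0154, 0.0701]
tool_rot: [0.455, 0.54, -0.455, 0.544]
ft_force: [-1.2, -0.5, 8.1]
grip_width: 0.0522
```

```bash
python3 st.py 0 -0.045 0.070; cat > tin.py <<'E'
from h import *
import sys
from scipy.optimize import least_squares
def fit(name,d,y0):
    u,v=np.meshgrid(np.arange(200,345),np.arange(150,260));u=u.ravel();v=v.ravel();z=d[v,u]
    K,D,t,a=P(name);n=cv2.undistortPoints(np.stack([u,v],1).astype(float)[:,None],K,D)[:,0]
    X=t+(np.c_[n,np.ones(len(n))]*z[:,None])@rot(a).T
    L=(X-C)@M;L=L[(z>0)&(L[:,2]>.012)&(L[:,2]<.074)&(abs(L[:,0])<.056)&(abs(L[:,1]-y0)<.036)]
    f=lambda q:np.hypot(L[:,1]-q[0]-q[2]*L[:,0],L[:,2]-.037)-.033
    s=least_squares(f,[y0,0,0],loss='soft_l1',f_scale=.002)
    print(name,len(L),"y",s.x[0].round(4),"slope",s.x[2].round(3),"x",(np.percentile(L[:,0],[1,99]).mean()).round(4))
if __name__=="__main__":
    fn=sys.argv[1];y0=float(sys.argv[2])
    for n in sys.argv[3:]:
        im,d=save(n,fn+n); cv2.imwrite('pics/'+fn+n+'z.png',cv2.resize(im[150:290,190:350,::-1],None,fx=4.2,fy=4.2,interpolation=cv2.INTER_CUBIC)); fit(n,d,y0)
E
python3 tin.py a -.048 side; python3 -c "
from tin import *
for n in('top','side'): fit(n,np.load('pics/%s0.npy'%n),-.030)"
```

```text
t 3.7333 pos [ 0.5182 -0.0154  0.0701] lane [ 0.0019 -0.0588  0.0701] F [-1.2  -0.54  8.11] w 0.05215588339942715
tool axes [[0.004, -0.003, -1.0], [0.985, 0.174, 0.003], [0.174, -0.985, 0.004]] q [-0.24  0.63  1.83 -0.    0.68 -0.42]
1 [ 0.003 -0.187 -1.378] [ 0.017  0.04  -0.033]
-1 [ 0.003 -0.187 -1.378] [-29.983   0.052   0.062]
side 1191 y -0.0491 slope 0.006 x -0.0003
top 742 y -0.0291 slope 0.005 x 0.0002
side 1224 y -0.0306 slope 0.009 x 0.0
```

View pics/asidez.png

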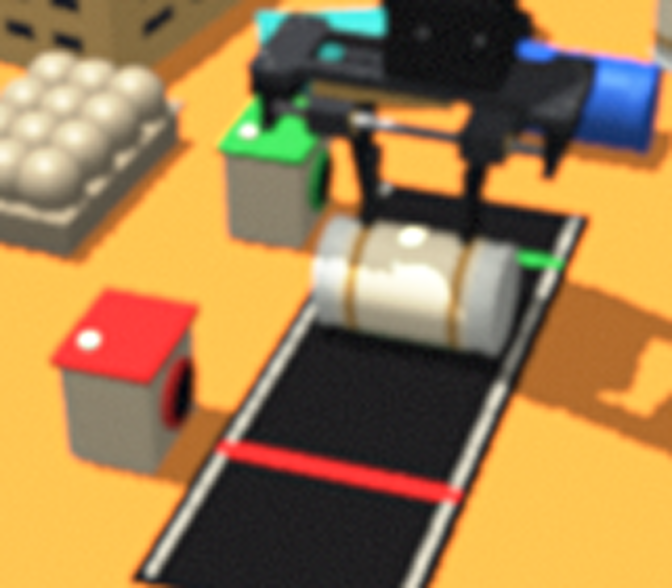

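The tin rolled 18.5 mm for 37 mm of fingertip travel, staying square to the lane, as expected. I'll lift, go back and stroke again.

Emit:
send_rows([
  [[-0.7,0,0,0,0,0],[0,-0.1,-1.0,0,0,0],[0,-0.1,-0.9,0,0,0],[0,0,0,0,0,0],[0.4,0,0,0,0,0],[0.3,0,0,0,0,0],[0.1,0,0,0,0,0]],
])

```text
time: 4.37
position: [0.5129, 0.0058, 0.0699]
tool_rot: [0.455, 0.539, -0.454, 0.545]
ft_force: [-1.4, 0.0, 11.4]
grip_width: 0.0522
```

```bash
python3 st.py 0 -0.040 0.070
```

```text
t 4.3667 pos [0.5129 0.0058 0.0699] lane [ 0.0003 -0.037   0.0699] F [-1.35  0.03 11.35] w 0.052183151743256606
tool axes [[0.007, -0.004, -1.0], [0.985, 0.175, 0.006], [0.175, -0.985, 0.005]] q [-0.21  0.62  1.84 -0.    0.67 -0.38]
1 [-0.006 -0.035  0.3  ] [ 0.03   0.048 -0.058]
-1 [-0.006 -0.035  0.3  ] [-29.97    0.091   0.076]
```

Emit:
send_rows([
  [[0,0,0.4,0,0.05,-0.06],[0.1,0,0.7,0,0,0],[0.1,0,0.7,0,0,0],[0.1,0,0.7,0,0,0],[0.1,0,0.7,0,0,0],[0.1,0,0.5,0,0,0],[0.1,0,0.1,0,0,0],[0.05,0,0,0,0,0]],
])

```text
time: 5.03
position: [0.5202, -0.0346, 0.0702]
tool_rot: [0.454, 0.541, -0.455, 0.543]
ft_force: [-1.8, -0.4, 3.9]
grip_width: 0.0523
```

```bash
python3 st.py 0 -0.060 0.070; python3 tin.py b -.068 side
```

```text
t 5.0333 pos [ 0.5202 -0.0346  0.0702] lane [ 0.0006 -0.0781  0.0702] F [-1.8  -0.35  3.93] w 0.052341670779418724
tool axes [[0.001, -0.002, -1.0], [0.985, 0.175, 0.0], [0.175, -0.985, 0.002]] q [-0.28  0.63  1.82 -0.    0.69 -0.45]
1 [ 0.02  -0.054 -1.808] [ 0.033  0.02  -0.002]
-1 [ 0.02  -0.054 -1.808] [-2.9967e+01  2.0000e-03  3.2000e-02]
side 1150 y -0.0691 slope 0.002 x 0.0001
```

Emit:
send_rows([
  [[-0.7,0,0,0,0,0],[0,0,-0.9,0,0,0],[0,0,-0.7,0,0,0],[0,0,0,0,0,0],[0.4,0,0,0,0,0],[0.3,0,0,0,0,0],[0.1,0,0,0,0,0]],
])

```text
time: 5.67
position: [0.5173, -0.0172, 0.0699]
tool_rot: [0.453, 0.541, -0.454, 0.543]
ft_force: [-4.0, -1.1, 25.3]
grip_width: 0.052
```

Emit:
send_rows([
  [[0.05,0,0.4,0,0,0],[0.1,0,0.7,0,0,0],[0.1,0,0.7,0,0,0],[0.1,0,0.7,0,0,0],[0.1,0,0.6,0,0,0],[0.1,0,0.4,0,0,0],[0.1,0,0,0,0,0],[0.05,0,0,0,0,0]],
])

```text
time: 6.33
position: [0.5239, -0.0541, 0.0701]
tool_rot: [0.453, 0.54, -0.455, 0.544]
ft_force: [-1.2, -0.6, 5.3]
grip_width: 0.0522
```

```bash
python3 st.py 0 -0.080 0.070; python3 tin.py c -.088 side
```

```text
t 6.3333 pos [ 0.5239 -0.0541  0.0701] lane [ 0.0009 -0.0979  0.0701] F [-1.25 -0.61  5.32] w 0.0521719427602394
tool axes [[0.002, -0.006, -1.0], [0.984, 0.177, 0.001], [0.177, -0.984, 0.006]] q [-0.31  0.63  1.81 -0.01  0.7  -0.48]
1 [ 0.003 -0.076 -1.788] [ 0.048  0.059 -0.013]
-1 [ 0.003 -0.076 -1.788] [-2.9952e+01  2.0000e-02  9.2000e-02]
side 1105 y -0.0877 slope 0.006 x -0.0
```

Emit:
send_rows([
  [[-0.7,-0.05,0,0,0.06,0],[0,0,-0.9,0,0,0],[0,0,-0.7,0,0,0],[0,0,0,0,0,0],[0.4,0,0,0,0,0],[0.3,0,0,0,0,0],[0.05,0,0,0,0,0]],
])

```text
time: 6.97
position: [0.5199, -0.0363, 0.0701]
tool_rot: [0.453, 0.543, -0.453, 0.543]
ft_force: [-3.6, -1.5, 15.1]
grip_width: 0.0524
```

Emit:
send_rows([
  [[0.05,0,0.4,0,0,0],[0.1,0,0.7,0,0,0],[0.1,0,0.7,0,0,0],[0.1,0,0.7,0,0,0],[0.1,0,0.6,0,0,0],[0.1,0,0.4,0,0,0],[0.1,0,0,0,0,0],[0.05,0,0,0,0,0]],
])

```text
time: 7.63
position: [0.5266, -0.0731, 0.07]
tool_rot: [0.452, 0.542, -0.453, 0.544]
ft_force: [-1.0, -0.9, 5.7]
grip_width: 0.0524
```

```bash
python3 st.py 0 -0.099 0.070; python3 tin.py d -.107 side
```

```text
t 7.6333 pos [ 0.5266 -0.0731  0.07  ] lane [ 0.0002 -0.117   0.07  ] F [-0.99 -0.91  5.66] w 0.052388124895964186
tool axes [[0.002, -0.003, -1.0], [0.984, 0.18, 0.001], [0.18, -0.984, 0.004]] q [-0.35  0.64  1.79 -0.    0.71 -0.52]
1 [-0.011 -0.009 -1.804] [ 0.077  0.034 -0.012]
-1 [-0.011 -0.009 -1.804] [-2.9923e+01  1.9000e-02  5.3000e-02]
side 1074 y -0.1056 slope 0.006 x 0.0001
```

View pics/dsidez.png

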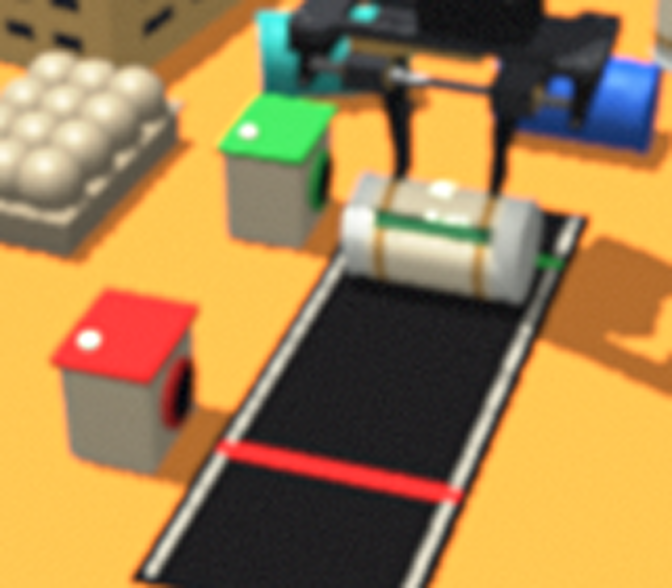

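Everything is going as planned; the green stripe has rolled up into view and the tin is still square. About 39 mm remain.

Emit:
send_rows([
  [[-0.7,0,0,0.07,0.04,0],[0,0,-0.9,0,0,0],[0,0,-0.8,0,0,0],[0,0,0,0,0,0],[0.4,0,0,0,0,0],[0.3,0,0,0,0,0],[0.05,0,0,0,0,0]],
])

```text
time: 8.27
position: [0.5229, -0.0539, 0.0701]
tool_rot: [0.454, 0.542, -0.454, 0.542]
ft_force: [-3.4, -0.2, 11.4]
grip_width: 0.0522
```

Emit:
send_rows([
  [[0.05,0,0.4,0,0,0],[0.1,0,0.7,0,0,0],[0.1,0,0.7,0,0,0],[0.1,0,0.7,0,0,0],[0.1,0,0.6,0,0,0],[0.1,0,0.4,0,0,0],[0.1,0,0,0,0,0],[0.05,0,0,0,0,0]],
])

```text
time: 8.93
position: [0.5295, -0.0907, 0.07]
tool_rot: [0.454, 0.541, -0.454, 0.543]
ft_force: [-1.9, -1.7, 6.5]
grip_width: 0.0522
```

```bash
python3 st.py 0 -0.118 0.070; python3 tin.py e -.125 side
```

```text
t 8.9333 pos [ 0.5295 -0.0907  0.07  ] lane [ 1.00e-04 -1.35e-01  7.00e-02] F [-1.87 -1.73  6.46] w 0.052177654761770595
tool axes [[0.002, -0.003, -1.0], [0.984, 0.176, 0.001], [0.176, -0.984, 0.004]] q [-0.38  0.64  1.78 -0.    0.72 -0.55]
1 [-0.011 -0.007 -1.698] [ 0.035  0.034 -0.012]
-1 [-0.011 -0.007 -1.698] [-2.9965e+01  1.9000e-02  5.3000e-02]
side 1027 y -0.1237 slope 0.008 x 0.0004
```

Emit:
send_rows([
  [[-0.7,0,0,0.03,0.04,0],[0,0,-0.9,0,0,0],[0,0,-0.8,0,0,0],[0,0,0,0,0,0],[0.4,0,0,0,0,0],[0.3,0,0,0,0,0],[0.05,0,0,0,0,0]],
])

```text
time: 9.57
position: [0.5259, -0.0716, 0.0702]
tool_rot: [0.454, 0.542, -0.454, 0.542]
ft_force: [-2.6, -0.4, 10.6]
grip_width: 0.0522
```

Emit:
send_rows([
  [[0.05,0,0.4,0,0,0],[0.1,0,0.7,0,0,0],[0.1,0,0.7,0,0,0],[0.1,0,0.6,0,0,0],[0.1,0,0.5,0,0,0],[0.1,0,0.3,0,0,0],[0.1,0,0,0,0,0],[0.05,0,0,0,0,0]],
])

```text
time: 10.23
position: [0.532, -0.1055, 0.0701]
tool_rot: [0.453, 0.541, -0.455, 0.543]
ft_force: [-1.5, -0.4, 5.8]
grip_width: 0.0516
```

Emit:
send_rows([
  [[-1.0,0,0,0,0,0],[-1.5,0,0,0,0,0],[0,0,-4,0,0,0],[0,0,-4,0,0,0],[0,0,-4,0,0,0],[0,0,-4,0,0,0],[0,0,0,0,0,0]],
])

```text
time: 10.82
position: [0.5064, 0.0534, 0.0955]
tool_rot: [0.457, 0.537, -0.456, 0.543]
ft_force: [-0.7, -0.2, 0.4]
grip_width: 0.052
```

```bash
python3 st.py 0 -0.138 0.070; python3 tin.py f -.141 side top
```

```text
t 10.8167 pos [0.5064 0.0534 0.0955] lane [0.0022 0.011  0.0955] F [-0.68 -0.16  0.41] w 0.052037704605224895
tool axes [[0.007, -0.005, -1.0], [0.986, 0.167, 0.006], [0.167, -0.986, 0.006]] q [-0.11  0.57  1.84 -0.01  0.72 -0.27]
1 [ 2.643 -0.149 14.884] [-0.052  0.061 -0.055]
-1 [ 2.643 -0.149 14.884] [29.947 -0.087 -0.096]
side 680 y -0.1402 slope 0.006 x 0.0004
top 743 y -0.1386 slope 0.006 x 0.0008
```

```bash
python3 -c "
import cv2
im=cv2.imread('pics/ftop.png')
cv2.imwrite('pics/ftopz2.png',cv2.resize(im[165:250,270:350],None,fx=7,fy=7,interpolation=cv2.INTER_CUBIC))"
```

```text
(no output)
```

View pics/ftopz2.png

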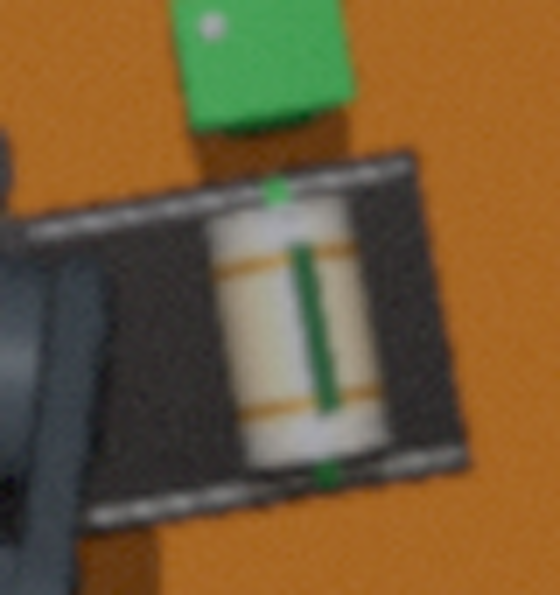

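View pics/fsidez.png

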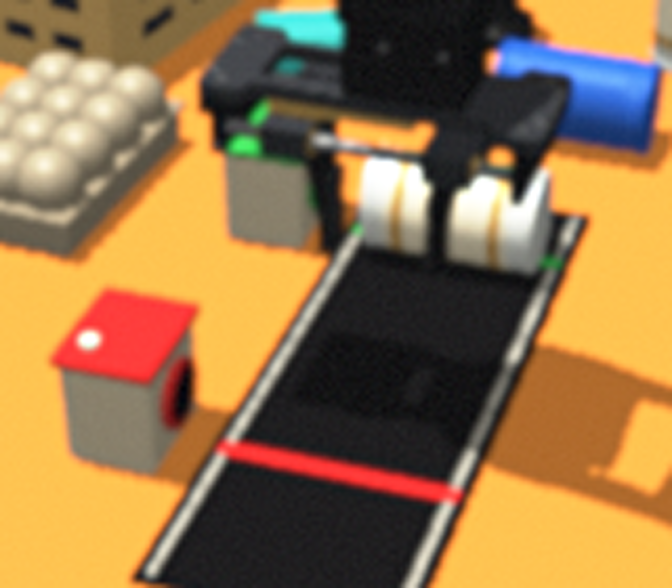

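```bash
python3 - <<'E'
from h import *
T=lambda x,y,z:lane(at_z("top",(x+.5)/7-.5+270,(y+.5)/7-.5+165,z))
print("green",T(276,190,.004),T(327,474,.004),"tin",np.mean([T(*p,.037) for p in((210,225),(348,205),(388,440),(250,465))],0))
S=lambda x,y,oy:lane(at_z("side",(x+.5)/4.2-.5+190,(y+.5)/4.2-.5+oy,.004))
print("side green",S(356,167,165),S(563,203,165),S(551,264,150),S(361,231,150))
# colour-based green line in the first top picture
im=cv2.imread('pics/top0.png').astype(int);b,g,r=im[...,0],im[...,1],im[...,2]
w=np.clip(g-np.maximum(r,b)-15,0,None).astype(float);w[:192]=0;w[236:]=0;w[:,:300]=0;w[:,330:]=0
v,u=np.nonzero(w);L=np.array([lane(at_z("top",a,c,.004)) for a,c in zip(u,v)])
k=abs(L[:,0])<.06;print("green colour fit",np.polyfit(L[k,0],L[k,1],1,w=w[v,u][k]),k.sum())
im=cv2.imread('pics/side0.png').astype(int);b,g,r=im[...,0],im[...,1],im[...,2]
w=np.clip(g-np.maximum(r,b)-25,0,None).astype(float)
v,u=np.nonzero(w);L=np.array([lane(at_z("side",a,c,.004)) for a,c in zip(u,v)])
k=(abs(L[:,0])<.07)&(abs(L[:,1]+.145)<.02);print("side colour",np.polyfit(L[k,0],L[k,1],1,w=w[v,u][k]),k.sum())
# tin in new top: edges by intensity rows
E
```

```text
green [ 0.06663542 -0.14369364  0.004     ] [-0.06410201 -0.14406542  0.004     ] tin [-0.00045379 -0.14014026  0.037     ]
side green [ 0.07192801 -0.14351971  0.004     ] [-0.06799385 -0.14473262  0.004     ] [-0.0601022  -0.14456444  0.004     ] [ 0.06840783 -0.1433983   0.004     ]
green colour fit [ 0.00125437 -0.14398663] 204
side colour [-0.01002888 -0.14734241] 203
```

Tin centre is about −0.140 in lane y and the green line about −0.144 (top and side agree), so roughly 4 mm remain, meaning 8 mm of fingertip travel.

Emit:
send_rows([
  [[0,0,3.5,0,0,0],[0,-0.1,3.5,0,0.06,-0.06],[0,0,3.5,0,0,0],[0,0,3,0,0,0],[0,0,0.8,0,0,0],[0.8,0,0,0,0,0],[0.6,0,0,0,0,0],[0,0,0,0,0,0]],
])

```text
time: 11.58
position: [0.5357, -0.1055, 0.0815]
tool_rot: [0.458, 0.535, -0.458, 0.542]
ft_force: [-0.1, 0.6, 0.1]
grip_width: 0.0525
```

```bash
python3 st.py 0 -0.137 0.070
```

```text
t 11.5833 pos [ 0.5357 -0.1055  0.0815] lane [ 0.0037 -0.1506  0.0815] F [-0.08  0.61  0.06] w 0.05252866454087797
tool axes [[0.008, -0.006, -1.0], [0.987, 0.161, 0.007], [0.161, -0.987, 0.007]] q [-0.4   0.63  1.76 -0.    0.75 -0.56]
1 [ 1.134 -0.393 -1.366] [-0.101  0.069 -0.069]
-1 [ 1.134 -0.393 -1.366] [29.898 -0.108 -0.109]
```

Emit:
send_rows([
  [[0,-0.3,-0.8,-0.1,0.07,-0.07],[0,-0.1,-0.4,0,0,0],[0,0,0,0,0,0],[0.6,0,0,0,0,0],[0.4,0,0,0,0,0],[0.1,0,0,0,0,0]],
])

```text
time: 12.08
position: [0.5265, -0.087, 0.07]
tool_rot: [0.452, 0.545, -0.453, 0.541]
ft_force: [-4.3, -0.3, 18.7]
grip_width: 0.0523
```

```bash
python3 st.py 0 -0.137 0.070
```

```text
t 12.0833 pos [ 0.5265 -0.087   0.07  ] lane [-0.0022 -0.1308  0.07  ] F [-4.27 -0.28 18.74] w 0.05234033059790617
tool axes [[-0.006, 0.003, -1.0], [0.984, 0.18, -0.005], [0.18, -0.984, -0.003]] q [-0.37  0.64  1.78  0.    0.72 -0.56]
1 [0.001 0.219 0.624] [ 0.083 -0.033  0.048]
-1 [0.001 0.219 0.624] [-29.917  -0.075  -0.052]
```

Emit:
send_rows([
  [[0.05,0,0.2,0,0,0],[0.1,0,0.3,0,0,0],[0.1,0,0.2,0,0,0],[0.05,0,0,0,0,0],[0.05,0,0,0,0,0]],
])

```text
time: 12.5
position: [0.5274, -0.0927, 0.0704]
tool_rot: [0.45, 0.546, -0.452, 0.543]
ft_force: [-1.0, -0.6, 4.4]
grip_width: 0.052
```

```bash
python3 st.py 0 -0.137 0.070
```

```text
t 12.5 pos [ 0.5274 -0.0927  0.0704] lane [-0.0023 -0.1365  0.0704] F [-0.96 -0.56  4.37] w 0.05203981150016627
tool axes [[-0.004, -0.0, -1.0], [0.983, 0.186, -0.004], [0.186, -0.983, -0.001]] q [-0.38  0.64  1.78 -0.    0.73 -0.57]
1 [0.037 0.23  0.048] [ 0.132 -0.006  0.042]
-1 [0.037 0.23  0.048] [-2.9868e+01 -6.6000e-02 -1.0000e-02]
```

Only 5.7 mm so far; 2 mm more, then I'll lift and look.

Emit:
send_rows([
  [[0.1,0,0.15,0,0,0],[0.05,0,0.1,0,0,0],[0.05,0,0,0,0,0]],
])

```text
time: 12.75
position: [0.5278, -0.095, 0.0703]
tool_rot: [0.449, 0.546, -0.452, 0.544]
ft_force: [-1.2, -0.5, 5.7]
grip_width: 0.0524
```

```bash
python3 st.py
```

```text
t 12.75 pos [ 0.5278 -0.095   0.0703] lane [-0.0023 -0.1388  0.0703] F [-1.22 -0.53  5.66] w 0.05235400806190511
tool axes [[-0.004, -0.002, -1.0], [0.982, 0.187, -0.004], [0.187, -0.982, 0.001]] q [-0.38  0.64  1.78 -0.    0.73 -0.57]
```

Emit:
send_rows([
  [[-1.0,0,0,0,0,0],[-3,0,0,0,0,0],[-4,0,0,0,0,0],[-1,0,-4,0,0,0],[0,0,-4,0,0,0],[0,0,-4,0,0,0],[0,0,-4,0,0,0],[0,0,-4,0,0,0]],
])

```text
time: 13.42
position: [0.4977, 0.1005, 0.1665]
tool_rot: [0.456, 0.539, -0.453, 0.545]
ft_force: [0.3, 0.8, -0.1]
grip_width: 0.0524
```

Emit:
send_rows([
  [[0,0,-4,0,0,0],[0,0,-2,0,0,0],[0,0,0,0,0,0]],
])

```text
time: 13.67
position: [0.484, 0.1694, 0.1675]
tool_rot: [0.455, 0.541, -0.45, 0.546]
ft_force: [-0.3, -0.8, 0.2]
grip_width: 0.0524
```

```bash
python3 st.py; python3 tin.py g -.144 side top;  python3 -c "
import cv2
im=cv2.imread('pics/gtop.png')
cv2.imwrite('pics/gtopz2.png',cv2.resize(im[165:250,270:350],None,fx=7,fy=7,interpolation=cv2.INTER_CUBIC))"
```

```text
t 13.6667 pos [0.484  0.1694 0.1675] lane [-0.      0.1291  0.1675] F [-0.25 -0.77  0.17] w 0.052412828791185626
tool axes [[0.01, 0.0, -1.0], [0.983, 0.181, 0.01], [0.181, -0.983, 0.001]] q [ 0.12  0.45  1.78 -0.    0.9  -0.06]
side 706 y -0.1433 slope 0.006 x -0.0096
top 740 y -0.1419 slope 0.015 x 0.0009
```

View pics/gtopz2.png

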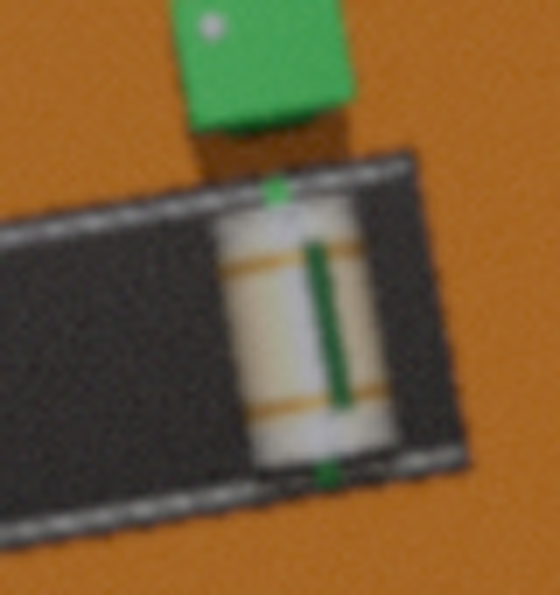

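View pics/gsidez.png

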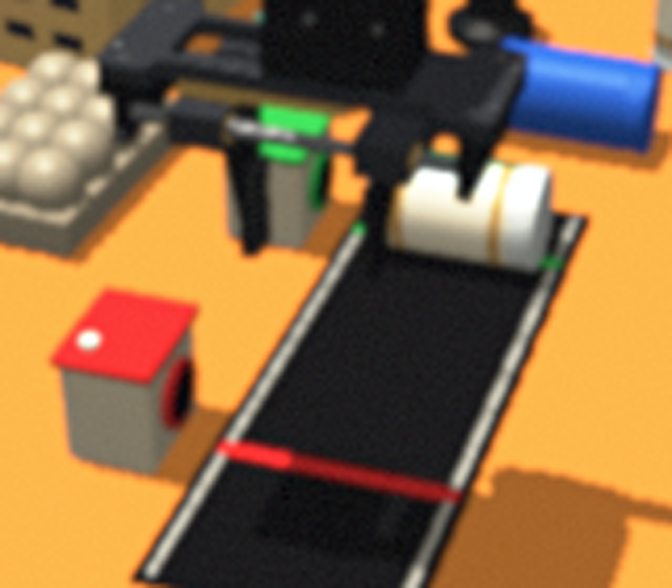

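Emit:
send_rows([
  [[-4,0,-1,0,0,0],[-4,0,-1,0,0,0],[-4,0,-1,0,0,0],[-4,0,0,0,0,0],[0,0,0,0,0,0]],
])

```text
time: 14.18
position: [0.4793, 0.1905, 0.33]
tool_rot: [0.454, 0.54, -0.457, 0.542]
ft_force: [0.8, -0.1, -0.1]
grip_width: 0.0524
```

```bash
cat > fin.py <<'E'
from tin import *
fn=sys.argv[1]
for n in("side","top"):
    im,d=save(n,fn+n); cv2.imwrite('pics/'+fn+n+'z.png',cv2.resize(im[150:290,190:350,::-1],None,fx=4.2,fy=4.2,interpolation=cv2.INTER_CUBIC)); fit(n,d,-.144)
# top silhouette: rectify plane z=.037 to lane coords, 0.5mm px
g=cv2.cvtColor(im,cv2.COLOR_RGB2GRAY).astype(np.float32)
def rect(img,z):
    xs=np.arange(-.045,.0451,.0005);ys=np.arange(-.205,-.085,.0005)
    X,Y=np.meshgrid(xs,ys);Wp=np.stack([X,Y,0*X],-1).reshape(-1,3)@M.T+C;Wp[:,2]=z
    uv=proj("top",Wp).astype(np.float32).reshape(*X.shape,2)
    return ys,xs,cv2.remap(img,uv[...,0],uv[...,1],cv2.INTER_CUBIC)
ys,xs,r=rect(g,.037)
for lo,hi in((-.045,-.015),(-.015,.015),(.015,.045)):
    p=r[:,(xs>=lo)&(xs<hi)].mean(1); th=(np.percentile(p,10)+np.percentile(p,75))/2
    i=np.nonzero(p>th)[0]
    i=i[(ys[i]>-.19)&(ys[i]<-.10)]; print("top sil",lo,ys[i[0]].round(4),ys[i[-1]].round(4),"mid",((ys[i[0]]+ys[i[-1]])/2).round(4))
E
python3 fin.py h; python3 st.py
```

```text
side 1014 y -0.1434 slope 0.01 x 0.0004
top 749 y -0.1417 slope 0.001 x 0.0008
top sil -0.045 -0.173 -0.1125 mid -0.1427
top sil -0.015 -0.1735 -0.112 mid -0.1427
top sil 0.015 -0.173 -0.112 mid -0.1425
t 14.2833 pos [0.4759 0.1896 0.3241] lane [-0.0045  0.1505  0.3241] F [ 0.41  0.13 -0.81] w 0.052412540848060366
tool axes [[-0.012, -0.007, -1.0], [0.985, 0.171, -0.013], [0.171, -0.985, 0.005]] q [ 0.16  0.27  1.57 -0.01  1.32 -0.01]
```

View pics/hsidez.png

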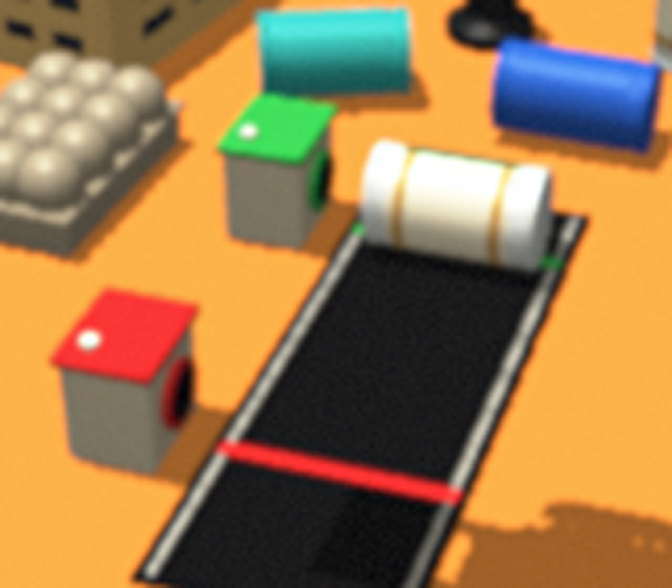

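```bash
python3 -c "
from rig import *
print(hand_in())"
```

```text
the job is handed in; nothing more can be done
None
```

I rolled the tin along the lane to the green line, away from the red camera, and handed the job in at about 14.3 s. It took six strokes of about 37 mm at the fingertips and one short finishing stroke. I pushed only on the tin's top, with two fingertips 52 mm apart and at most about 25 N, and did not grip or lift it. Afterwards I raised the hand to about 0.32 m, back over the red end of the lane.

**Position along the lane:** the tin's centre measured −142.7 mm in the top picture outline and −143.4 mm from side depth. The green line measured −144.0 mm, so the tin is about 1 mm short of it, well inside the line's 10 mm width. It gave the same readings half a second later, so it lies still.

**Alignment:** the tin is square to the lane within about 0.5°, within about 1 mm of the centre line, with its lid in front of the green camera.

**Checks that disagreed:**
- **Top depth fit:** it put the tin at −141.7 mm, about 2.3 mm short. At the start it also read about 1 mm off from the outline, so I gave it less weight.
- **Side colour fit:** it put the green line at −147.3 mm. The line's end points in both cameras and the top colour fit all gave about −144 mm, so I did not use it.

I did not correct the last millimetre. I did not measure the other objects again, but the arm went near none of them and those in the last side picture look unmoved.

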